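# Open a push-and-turn bottle in a one-handed opening stand

### The job

Open the square descaler bottle in the one-handed opening stand. First swing the stand's turnbutton fully round over the bottle's shoulder so that the bottle is held down; then press the safety cap down, keep it pressed and twist it anticlockwise until it is free, lift it off, and finish while still holding the cap level and straight above the bottle, about 10 cm above the neck. Leave the bottle standing in the stand and do not disturb the things around it.

Things in the scene. Friction and masses are not known exactly. Their poses are not given: they have to be found in the camera images.
- stand: Pale wooden opening stand fixed to the worktop, board 130 x 172 x 10 mm. A square fence (103 mm outside, 87 inside, up to 40 mm above the worktop) keeps the bottle from turning. A post 90 mm high, 26 x 24 mm, centred at y = +64 mm, carries the turnbutton. Origin: on the worktop, on the axis of fence and bottle; z up.
- turnbutton (a joint): Flat steel bar 70 x 16 x 8 mm on the post, 92 to 100 mm above the worktop, on a vertical pin at (0, 64 mm) of the stand. 0 = open: holding end towards the stand's +x, finger peg towards -x. Grows clockwise seen from above to its stop, 1.57 rad = secured: holding end over the bottle's shoulder, peg towards +y. Stays where left (friction 0.03 N m).
- finger_peg (a point): Centre of the top of the turnbutton's upright round steel finger peg: 14 mm diameter, from 100 to 128 mm above the worktop, on the bar's tail 30 mm from the pin, opposite the holding end. Once secured it stands 94 mm from the cap's axis.
- bottle: Squat square white bottle, 84 x 84 mm, flat shoulder 80 mm above its underside, neck in the middle; 0.3 to 0.6 kg, loose in the fence with 1.5 mm play each side. Origin: centre of its underside, 10 mm above the worktop; axes along the stand's axes, z up.
- cap: Round grey ribbed safety cap, 47 mm diameter, 30 mm high, 40 g. Origin: centre of its lower rim, z up; x along the low bar on its top. Closed: rim 102 mm above the bottle's underside (112 mm above the worktop), x along the bottle's x; a spring holds it up, locked. There is nothing beside it higher than 100 mm above the worktop but the finger peg.
- cap_top (a point): Centre of the cap's top, 30 mm above its rim. To free the cap press it 6 to 7 mm down (it cannot turn until 4 mm down, bottoms at 7; 7 N to begin, 14 N at the bottom) and, held down, turn it anticlockwise seen from above to its stop at about 67 degrees (1.17 rad). From 58 degrees to the stop it lifts straight off without force; 30 mm up it is clear of the neck.
- neck_top (a point): Centre of the top of the bottle's neck, 120 mm above the bottle's underside.
- spice_jar_3: Bystander standing near the stand: spice jar, 46 mm across, 109 mm high; origin centre of its underside.
- tomato_1: Bystander lying near the stand: tomato, 69 mm across, 71 mm high; origin centre of its underside.
- mill_2: Bystander standing near the stand: small mill, 44 mm across, 90 mm high; origin centre of its underside.
Things that resemble listed ones, but are neither listed nor needed, are in the scene too. There is more than one size of the stand; the one meant has the size given above. Several things have the shape of the cap; the one meant has the colours described above.

How it is judged:
By the outcome, as a careful person would: the job done as asked, in the order asked, and still so for the second after the job is handed in, while the arm keeps its last pose, push and grip.
It also fails if it takes over 51 s, if anything falls off the work surface, if the arm or the gripper's body presses on something with over 40 N, if the wrist force passes 120 N, or if a joint passes its speed limit or range.

### The arm

A 6-joint arm with a two-finger parallel gripper is mounted at the origin on a cart in front of the work surface, level with it; the furniture and walls round the work are solid. World frame = base frame: x ahead of the robot, y to its left, z up, the work surface at z = 0. Lengths are in m, angles in rad, forces in N, time in s.
With the tool pointing down it reaches from about 0.25 to 0.725 m from the base axis. Payload 4 kg.
Tool frame: the origin (TCP) lies midway between the tips of the shut fingers; the grasp point (between the pads) lies 19 mm behind it; z points along the fingers, y is the line along which they close (so a half turn about z gives the same grasp; the last joint's range is limited). The gripper opens to 85 mm and grips with 20 to 120 N. Pads are 22 mm wide; open, the fingers measure 114 mm over their backs; the gripper's body (76 mm by 85 mm) begins 54 mm behind the grasp point. The pads swing forward as they close: fully open they stand 13 mm farther back than shut.
Start: joints at [1.124, 0.241, 0.005, 1.335, 0, 1.571], TCP at [0.216, 0.451, 0.231] pointing down, gripper open.
Joint ranges: [-2.72, 2.72], [-1.05, 1.87], [-1.09, 1.28], [-1.99, 2.15], [-1.42, 1.44], [-3.14, 3.14]. Speed limits (rad/s): [2.79, 2.79, 3.14, 3.14, 3.14, 3.14].

### API

Orientations are given as a unit quaternion [x, y, z, w].
In Python, from workcell import status, camera, get_calibration, ticket gives the robot as it stands.
- The arm moves only by the shell command python3 -m creep 'ROWS' [OPENING]. ROWS is JSON, a list of rows, each a list of 6 numbers: the shift along the world's x, y, z in cm, then the turn, a rotation vector about the world's x, y, z in degrees. A call has 1 to 8 rows; each row shifts and turns the commanded pose from where the row before left it; what a row does not reach is not made up. A row lasts 1/10 s, in which the tool goes at most 50 mm and 8.59 degrees, less where a joint would pass 70% of its speed; a pose out of reach is approached as far as the arm can. A call is refused whole if a number of a shift passes 5 or a number of a turn 8.59, either way. A call with a gripper value outside its range is refused whole. OPENING is the opening, from -1 (shut) to 1 (fully open), so that 0 is half open, set as the call begins (- or left out, the last holds). The fingers move at their own pace and stop on an object; the grip force is fixed at half the most. Time passes only in rows, so rows that do not move let the fingers close. It gives the time, the measured TCP pose, the force, the opening and the grip force at its end, in the units of the state.
- status.get_obs(): the state, without advancing time (a new reading comes with each control period).
- camera(name): name is "side" or "top" or "wrist"; returns the picture (384x512x3 uint8, red, green, blue); there is no depth.
- get_calibration(name): a dict with "fx", "fy", "cx", "cy" (pixels), "k1" (the pictures are not rectified: a ray, as slopes to the right and down, at radius r is drawn at 1 + k1 r^2 times it, then the intrinsics apply), "rvec" (rotation vector, rad) and "tvec" (3), from world to camera coordinates, as OpenCV has them; the wrist camera has in their place "tool_from_camera" (4x4, takes a point from camera to tool coordinates, whose origin is the TCP and whose axes are the flange's). Camera axes: x right, y down, z forward; pixel columns grow to the right and rows downward; lengths in m; the calibration is good to about 2 mm. A picture is of the moment at which its call begins: read the wrist's pose just before it. get_calibration takes no time and is no camera call.
- ticket.job_done(): hands the job in; it is judged then, once.
The state is a dict: "clock": time; "joint_pos": joint angles; "joint_vel": joint speeds; "tau": joint torques, N m; "eef_pos": TCP position; "tool_rot": TCP orientation; "ft_force": force on the tool from outside, world axes, zero at the start; "ft_torque": the same for the moment, N m; "grip_width": finger opening in m; "grasp_force": force on a finger pad.
Only numpy, scipy, OpenCV 4.12 (cv2) and the standard library are available. Lean on these libraries where they do the work, as an engineer would, in place of code of your own. Each camera call takes 0.05 s, during which the arm holds its last target. There are 200 camera calls.

## Working session

There is one attempt and no reset: what is moved stays moved. The work goes in short steps, Python scripts to look and compute and a shell command to move; the robot and the scene stay as the last step left them, time stands still between calls to the robot, and variables do not carry over. Pictures are saved under pics/ and viewed, at most 10 in all, crops included, and the job is handed in when it is done.

```bash
mkdir -p pics; ls; python3 - <<'E'
from workcell import status,camera,get_calibration
import cv2
for n in ("top","side"):
    cv2.imwrite(f"pics/{n}0.png",cv2.resize(camera(n)[:,:,::-1],(800,600),interpolation=cv2.INTER_CUBIC)); print(n,get_calibration(n))
print(get_calibration("wrist"))
print(status.get_obs())
E
```

```text
pics
top {'fx': 351.92493061275417, 'fy': 351.92493061275417, 'cx': 254.94361694107565, 'cy': 189.16483253216614, 'k1': -0.006856435416731367, 'rvec': array([ 2.17296644, -2.12206031,  0.13853007]), 'tvec': array([0.18615627, 0.63413508, 0.93719412])}
side {'fx': 371.5391253591853, 'fy': 371.5391253591853, 'cx': 250.9438230681835, 'cy': 198.89875383046126, 'k1': -0.11662129482681771, 'rvec': array([-0.01480524, -2.55033397,  1.81189197]), 'tvec': array([0.62114515, 0.03699878, 1.06786583])}
{'fx': 336.17882824661916, 'fy': 336.17882824661916, 'cx': 256.14148918650767, 'cy': 187.36152159856402, 'k1': -0.05260675823510772, 'tool_from_camera': array([[ 1.13183671e-03, -9.45646212e-01, -3.25195265e-01,
         8.34456308e-02],
       [ 9.99999048e-01,  8.13458415e-04,  1.11499707e-03,
        -1.34948872e-03],
       [-7.89859930e-04, -3.25196218e-01,  9.45646232e-01,
        -1.42185648e-01],
       [ 0.00000000e+00,  0.00000000e+00,  0.00000000e+00,
         1.00000000e+00]])}
{'clock': 0.1, 'joint_pos': array([1.12399441e+00, 2.41330512e-01, 3.84531509e-03, 1.33517758e+00,
       1.99533775e-06, 1.57081542e+00]), 'joint_vel': array([ 6.26219522e-04, -9.47617377e-04,  3.75104381e-03,  1.50383529e-03,
        8.92725607e-04,  3.21947808e-05]), 'tau': array([-7.14416074e-04, -3.73137510e+01,  2.53010523e+01,  1.08454502e-02,
       -5.96450172e-05, -4.28984421e-06]), 'eef_pos': array([0.21579788, 0.45040907, 0.23050032]), 'tool_rot': array([ 2.21556553e-01,  9.75147078e-01, -9.09813838e-04, -2.07717455e-04]), 'ft_force': array([-0.05782412, -0.61803164, -0.2313042 ]), 'ft_torque': array([-0.05215584,  0.01450296,  0.02086428]), 'grasp_force': 0.0, 'grip_width': 0.0852323986839768}
```

View pics/top0.png

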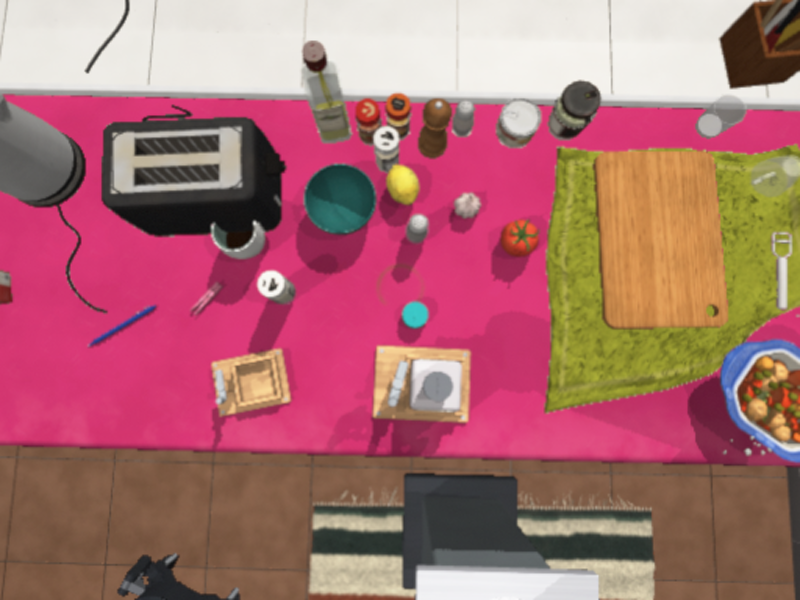

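View pics/side0.png

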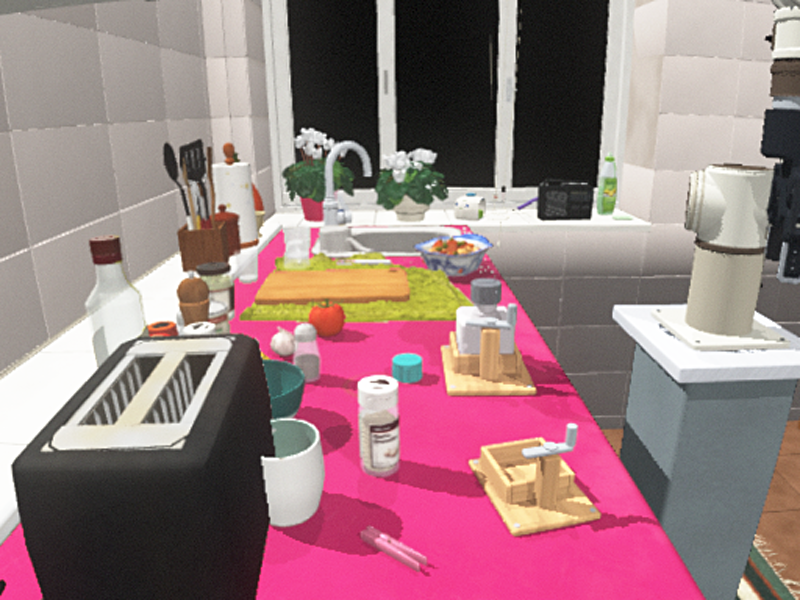

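The top view shows two stands: a large one at (423,384) holding the white bottle, and a small empty one at (250,383). There are two cap-shaped things: a grey one on the bottle at (437,386) and a teal one at (415,314). The large stand and the grey cap match the description; I'll check them in an enlarged crop.

```bash
cat > h.py <<'E'
import numpy as np,cv2
from scipy.spatial.transform import Rotation as R
from workcell import status,camera,get_calibration
def pose(n,obs=None):
    """camera -> world rotation, position"""
    c=get_calibration(n)
    if n=="wrist":
        T=c["tool_from_camera"]; o=obs or status.get_obs()
        Q=R.from_quat(o["tool_rot"]).as_matrix()
        return c,Q@T[:3,:3],Q@T[:3,3]+np.array(o["eef_pos"])
    M=R.from_rotvec(c["rvec"]).as_matrix()
    return c,M.T,-M.T@c["tvec"]
def K(c): return np.array([[c["fx"],0,c["cx"]],[0,c["fy"],c["cy"]],[0,0,1]]),np.array([c["k1"],0,0,0,0.])
def onz(n,uv,z,obs=None):
    c,A,p=pose(n,obs); k,d=K(c)
    s=cv2.undistortPoints(np.array(uv,float).reshape(-1,1,2),k,d)[:,0]
    r=np.c_[s,np.ones(len(s))]@A.T
    return p+r*((np.atleast_1d(z)-p[2])/r[:,2])[:,None]
def proj(n,P,obs=None):
    c,A,p=pose(n,obs); k,d=K(c)
    q=(np.array(P,float).reshape(-1,3)-p)@A
    return cv2.projectPoints(q,np.zeros(3),np.zeros(3),k,d)[0][:,0]
E
python3 - <<'E'
from h import *
im=camera("top")[:,:,::-1]
# crop cols 230..310, rows 210..280 x10
cv2.imwrite("pics/topc.png",cv2.resize(im[212:272,230:310],None,fx=10,fy=10,interpolation=cv2.INTER_CUBIC))
s=.64
# board corners approx (z=.01), cap top z .142, peg
print(onz("top",np.array([[376,347],[470,350],[468,422],[373,419]])*s,.01).round(3))
print(onz("top",np.array([[437,386]])*s,.142).round(3))
print(onz("top",np.array([[275,288],[415,314],[417,228],[520,238]])*s,[.1,.02,.08,.04]).round(3))
E
```

```text
[[0.539 0.24  0.01 ]
 [0.537 0.069 0.01 ]
 [0.409 0.071 0.01 ]
 [0.41  0.241 0.01 ]]
[[0.474 0.136 0.142]]
[[ 0.63   0.409  0.1  ]
 [ 0.6    0.17   0.02 ]
 [ 0.744  0.171  0.08 ]
 [ 0.741 -0.017  0.04 ]]
```

View pics/topc.png

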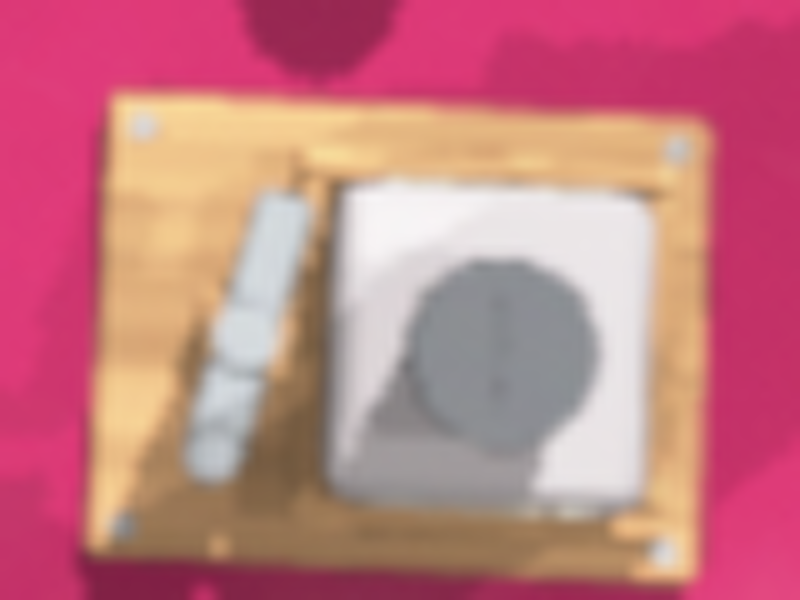

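```bash
python3 - <<'E'
from h import *
u=lambda a:np.array(a)/10+[230-.45,212-.45]
C=onz("top",u([[110,95],[712,118],[697,580],[88,553]]),.01)
# model corners: +x+y, +x-y, -x-y, -x+y ; board extents: y?
print(C.round(4)); e=C[0]-C[1]; f=C[3]-C[2]; y=np.arctan2(e[1]+f[1],e[0]+f[0])-np.pi/2
g=C[0]-C[3]; h=C[1]-C[2]; y2=np.arctan2(g[1]+h[1],g[0]+h[0])
print("yaw",np.degrees([y,y2]),np.linalg.norm([e,f,g,h],axis=1))
print("cap",onz("top",u([[505,353]]),.142), "peg",onz("top",u([[213,455]]),.128),"pin",onz("top",u([[243,338]]),.102),"hold end",onz("top",u([[288,195]]),.1))
E
```

```text
[[0.5415 0.2402 0.01  ]
 [0.5391 0.0688 0.01  ]
 [0.4103 0.0721 0.01  ]
 [0.4135 0.2426 0.01  ]]
yaw [-0.95325734 -1.27321551] [0.17144502 0.17051743 0.12803952 0.12885069]
cap [[0.47493681 0.13533628 0.142     ]] peg [[0.44785042 0.20644959 0.128     ]] pin [[0.47611817 0.19992121 0.102     ]] hold end [[0.51285111 0.1892071  0.1       ]]
```

The large stand measures 171 x 129 mm and has the grey cap on its bottle, so that's the right one. Its yaw is about -1.1° and the cap axis is at about (0.475, 0.1355). The turnbutton is already about 13° round, with the peg at about (0.448, 0.2065). Next I move above the peg with the fingers closing along world x.

```bash
python3 -m creep '[[2.9,-3.05,-0.4,0,0,-8.05],[2.9,-3.05,-0.4,0,0,-8.05],[2.9,-3.05,-0.4,0,0,-8.05],[2.9,-3.05,-0.4,0,0,-8.05],[2.9,-3.05,-0.4,0,0,-8.05],[2.9,-3.05,-0.4,0,0,-8.05],[2.9,-3.05,-0.4,0,0,-8.05],[2.9,-3.05,-0.4,0,0,-8.05]]' 0; python3 -m creep '[[0,0,0,0,0,0],[0,0,0,0,0,0]]'; python3 - <<'E'
from h import *
o=status.get_obs(); im=camera("wrist")[:,:,::-1]
print(o["eef_pos"],R.from_quat(o["tool_rot"]).as_matrix().round(3).tolist(),o["joint_pos"].round(2))
cv2.imwrite("pics/w1.png",cv2.resize(im,(800,600),interpolation=cv2.INTER_CUBIC))
print("peg,cap,pin pred",(proj("wrist",[[.448,.2065,.128],[.475,.1355,.142],[.476,.1995,.102]],o)/.64).round(0))
E
```

```text
clock: 0.95
eef_pos: [0.4488, 0.2054, 0.199]
tool_rot: [0.709, 0.705, -0.0, -0.0]
ft_force: [0.4, 1.2, 0.1]
grip_width: 0.0422
grasp_force: 0.0
clock: 1.15
eef_pos: [0.4481, 0.206, 0.1987]
tool_rot: [0.708, 0.707, -0.001, -0.0]
ft_force: [-0.9, -0.5, 0.5]
grip_width: 0.0427
grasp_force: 0.0
[0.44813147 0.20598668 0.19873074] [[0.002, 1.0, -0.002], [1.0, -0.002, -0.0], [-0.0, -0.002, -1.0]] [ 0.43  0.25 -0.07  1.25  0.    2.  ]
peg,cap,pin pred [[400. 312.]
 [460. 469.]
 [458. 306.]]
```

View pics/w1.png

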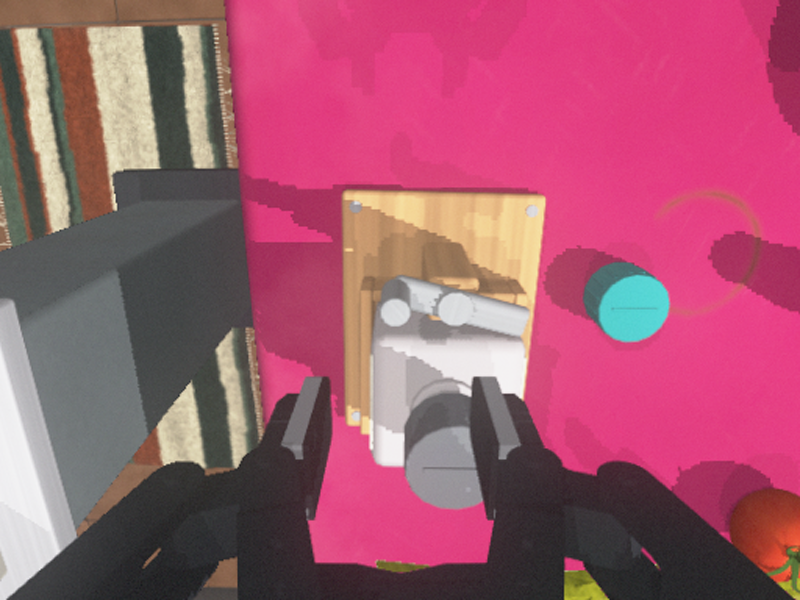

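The wrist view shows the peg top at (396,312), the pin head at (457,308) and the grey cap's top centre at about (452,468). All are within 3 mm of the predictions. I'll lower over the peg and grip it.

```bash
python3 - <<'E'
from h import *
print(onz("wrist",np.array([[396,312],[452,468],[457,308]])*.64,[.128,.142,.103]).round(4))
E
python3 -m creep '[[-0.1,0,-3,0,0,0],[0,0,-3,0,0,0],[0,0,-2.5,0,0,0],[0,0,-0.6,0,0,0],[0,0,0,0,0,0]]'
python3 -m creep '[[0,0,0,0,0,0],[0,0,0,0,0,0],[0,0,0,0,0,0],[0,0,0,0,0,0],[0,0,0,0,0,0]]' -1
```

```text
[[0.4457 0.2073 0.128 ]
 [0.4712 0.1365 0.142 ]
 [0.475  0.1998 0.103 ]]
clock: 1.7
eef_pos: [0.4457, 0.2076, 0.1078]
tool_rot: [0.706, 0.708, -0.001, -0.0]
ft_force: [0.7, -0.6, 1.4]
grip_width: 0.043
grasp_force: 0.0
clock: 2.2
eef_pos: [0.4456, 0.2081, 0.11]
tool_rot: [0.707, 0.708, 0.0, -0.002]
ft_force: [-7.2, 1.3, 6.9]
grip_width: 0.0114
grasp_force: 58.5
```

The reported width is 11 mm on a 14 mm peg, and the tool was pushed up, so the grip is too near the rounded top. I'll regrip 3.5 mm lower.

```bash
python3 -m creep '[[0,0,0,0,0,0],[0,0,0,0,0,0],[0,0,-0.35,0,0,0],[0,0,0,0,0,0]]' -0.3
python3 -m creep '[[0,0,0,0,0,0],[0,0,0,0,0,0],[0,0,0,0,0,0],[0,0,0,0,0,0]]' -1; python3 - <<'E'
from h import *
cv2.imwrite("pics/w2.png",cv2.resize(camera("wrist")[:,:,::-1],(800,600),interpolation=cv2.INTER_CUBIC))
E
```

```text
clock: 2.6
eef_pos: [0.4471, 0.2068, 0.1046]
tool_rot: [0.707, 0.707, -0.0, 0.0]
ft_force: [-0.1, 0.3, 0.6]
grip_width: 0.0301
grasp_force: 0.0
clock: 3.0
eef_pos: [0.4457, 0.207, 0.1048]
tool_rot: [0.707, 0.707, -0.001, -0.001]
ft_force: [-5.7, 1.3, 4.4]
grip_width: 0.0114
grasp_force: 58.5
```

View pics/w2.png

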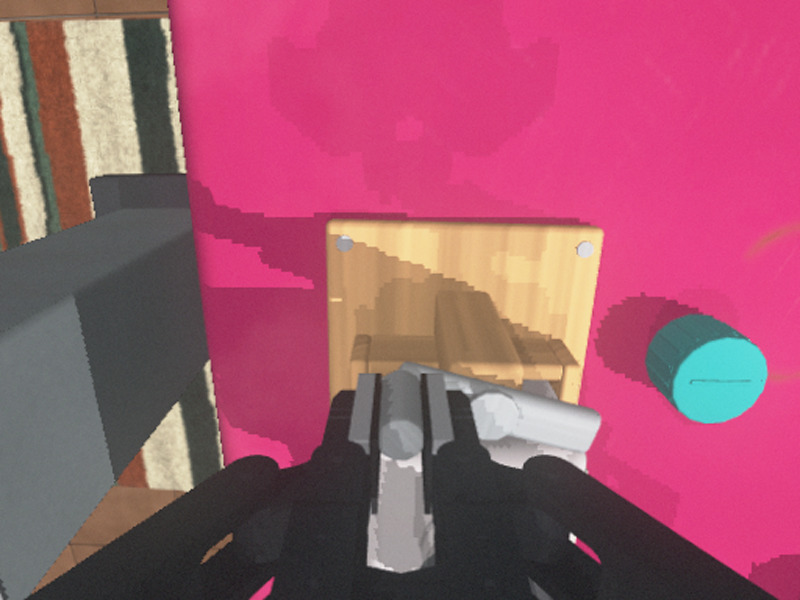

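The peg is firmly between the pads. I'll carry it round the arc, turning the tool partly with it, since J6 range doesn't allow the full turn.

```bash
python3 -m creep '[[0.14,0.43,0,0,0,-6],[0.2,0.4,0,0,0,-6],[0.26,0.37,0,0,0,-6],[0.31,0.32,0,0,0,-6],[0.36,0.28,0,0,0,-6]]'; python3 -m creep '[[0.39,0.22,0,0,0,-6],[0.42,0.16,0,0,0,-6],[0.44,0.09,0,0,0,-6],[0.45,0.02,0,0,0,-4],[0.2,0,0,0,0,0],[0,0,0,0,0,0]]'
python3 - <<'E'
from h import *
o=status.get_obs(); print(o["joint_pos"].round(2),o["ft_torque"].round(2))
E
```

```text
clock: 3.55
eef_pos: [0.4547, 0.2218, 0.1045]
tool_rot: [0.867, 0.497, -0.006, 0.0]
ft_force: [-16.2, -8.3, 15.1]
grip_width: 0.0119
grasp_force: 59.9
clock: 4.15
eef_pos: [0.4748, 0.2305, 0.1045]
tool_rot: [0.945, 0.326, -0.004, -0.002]
ft_force: [-11.1, 3.2, 7.8]
grip_width: 0.0116
grasp_force: 60.3
[ 0.45  0.39 -0.13  1.06  0.01  2.93] [ 0.62  2.43 -0.35]
```

```bash
python3 -m creep '[[0.2,0,0,0,0,0],[0.2,0,0,0,0,0],[0,0,0,0,0,0],[0,0,0,0,0,0]]'; python3 -m creep '[[0,0,0,0,0,0],[0,0,0,0,0,0],[0,0,0,0,0,0]]' -0.4; python3 - <<'E'
from h import *
o=status.get_obs(); im=camera("wrist")[:,:,::-1]; print(o["eef_pos"])
cv2.imwrite("pics/w3.png",cv2.resize(im,(800,600),interpolation=cv2.INTER_CUBIC))
im=camera("top")[:,:,::-1]
cv2.imwrite("pics/t3.png",cv2.resize(im[212:272,230:310],None,fx=10,fy=10,interpolation=cv2.INTER_CUBIC))
E
```

```text
clock: 4.55
eef_pos: [0.4776, 0.231, 0.1044]
tool_rot: [0.945, 0.327, -0.004, -0.003]
ft_force: [-13.6, 3.9, 8.3]
grip_width: 0.0117
grasp_force: 60.6
clock: 4.85
eef_pos: [0.4835, 0.2298, 0.1048]
tool_rot: [0.946, 0.325, 0.001, 0.0]
ft_force: [-0.0, -1.1, 0.6]
grip_width: 0.0258
grasp_force: 0.0
[0.48352811 0.22977655 0.10483237]
```

View pics/w3.png

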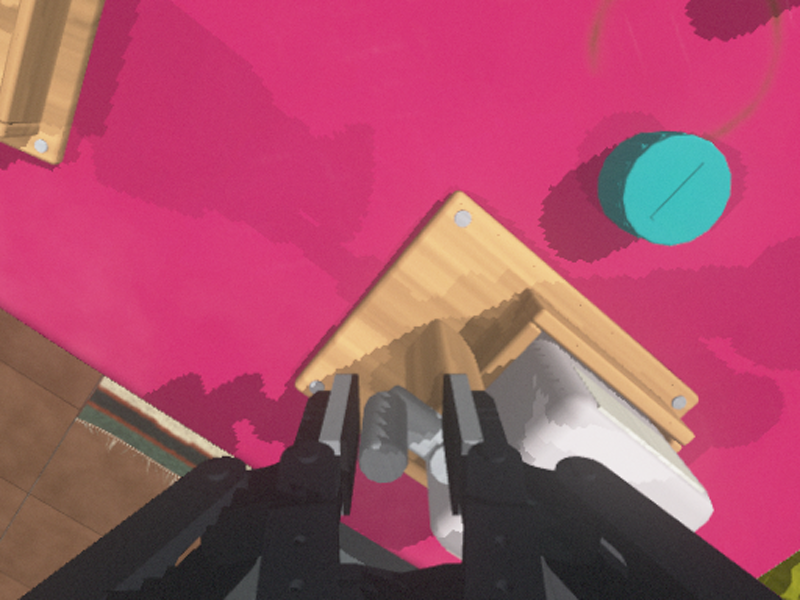

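The wrist view shows the peg at (383,465) between the open pads, and the holding end now over the bottle. I'll compute its angle.

```bash
python3 - <<'E'
from h import *
p=onz("wrist",np.array([[383,465],[438,462]])*.64,[.128,.103]); print(p.round(4))
E
```

```text
[[0.4751 0.228  0.128 ]
 [0.4716 0.2036 0.103 ]]
```

View pics/t3.png

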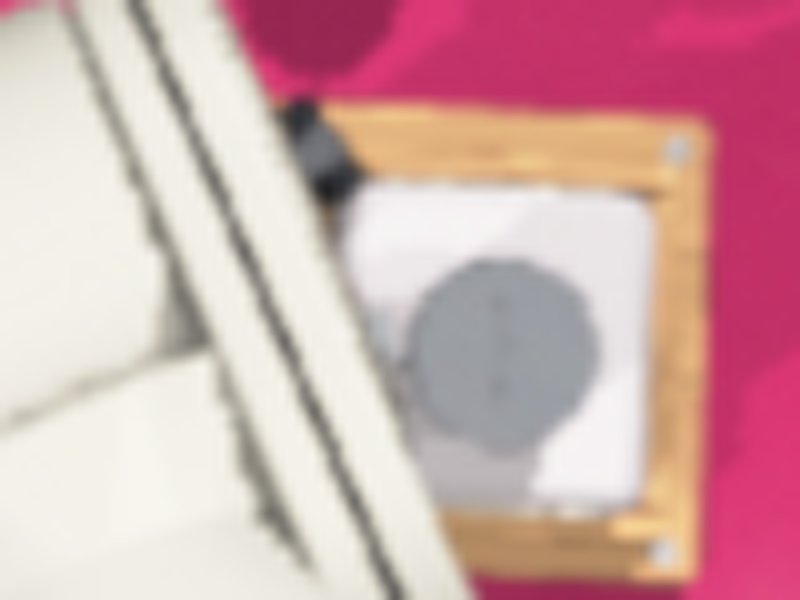

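The peg looks within about 2° of the stop. To make sure, I'll push it further in +x with the open left pad until I feel the stop.

```bash
python3 -m creep '[[0.3,0,0,0,0,0],[0.3,0,0,0,0,0],[0,0,0,0,0,0],[0,0,0,0,0,0]]';  python3 -m creep '[[0.3,0,0,0,0,0],[0.3,0,0,0,0,0],[0,0,0,0,0,0],[0,0,0,0,0,0]]'
```

```text
clock: 5.35
eef_pos: [0.4862, 0.2304, 0.1042]
tool_rot: [0.945, 0.326, -0.003, -0.002]
ft_force: [-7.0, 1.6, 2.1]
grip_width: 0.0253
grasp_force: 3.1
clock: 5.75
eef_pos: [0.4879, 0.2313, 0.1033]
tool_rot: [0.945, 0.327, -0.006, -0.004]
ft_force: [-15.7, 5.6, 5.6]
grip_width: 0.0256
grasp_force: 7.2
```

The stop is confirmed: the force rose to 16 N with hardly any motion. I back off, rise and move over the cap.

```bash
python3 -m creep '[[-0.6,0,0,0,0,0],[-0.3,0,0,0,0,0],[-0.2,0,2,0,0,0],[0,0,4,0,0,0],[0,0,4,0,0,0],[0,0,0,0,0,0]]'; python3 -m creep '[[0,-4,0,0,0,0],[0,-4,0,0,0,0],[0,-1.5,0,0,0,0],[0,0,0,0,0,0],[0,0,0,0,0,0]]' 1;  python3 - <<'E'
from h import *
o=status.get_obs(); im=camera("wrist")[:,:,::-1]; print(o["eef_pos"],o["tool_rot"],o["joint_pos"].round(2))
cv2.imwrite("pics/w4.png",cv2.resize(im,(800,600),interpolation=cv2.INTER_CUBIC))
print((proj("wrist",[[.474,.136,.142],[.4755,.2295,.128]],o)/.64).round(0))
E
```

```text
clock: 6.35
eef_pos: [0.488, 0.231, 0.2113]
tool_rot: [0.946, 0.325, 0.007, -0.0]
ft_force: [1.3, 1.1, -0.0]
grip_width: 0.0257
grasp_force: 0.0
clock: 6.85
eef_pos: [0.4842, 0.1348, 0.2048]
tool_rot: [0.946, 0.325, 0.0, -0.0]
ft_force: [0.3, -0.2, 0.1]
grip_width: 0.0857
grasp_force: 0.0
[0.48419918 0.13481546 0.20475034] [ 9.45689508e-01  3.25071115e-01  3.18511912e-04 -1.52995098e-04] [ 0.27  0.26 -0.04  1.27  0.    2.75]
[[381. 337.]
 [206. 194.]]
```

View pics/w4.png

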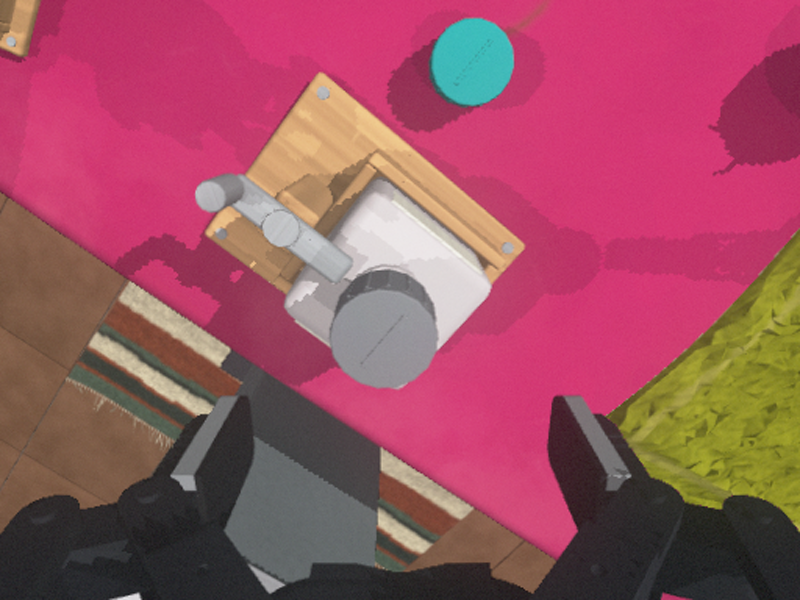

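The turnbutton lies over the shoulder, with the peg at (210,194), the pin at (281,228) and the cap's top centre at (384,334).

```bash
python3 - <<'E'
from h import *
p=onz("wrist",np.array([[384,334],[210,194],[281,228]])*.64,[.142,.128,.103]); print(p.round(4))
print("peg-to-cap dir",np.degrees(np.arctan2(*(p[1]-p[0])[1::-1])),np.linalg.norm((p[1]-p[0])[:2]), (p[0]-status.get_obs()["eef_pos"]).round(4))
E
```

```text
[[0.4758 0.1363 0.142 ]
 [0.4762 0.2287 0.128 ]
 [0.4748 0.1984 0.103 ]]
peg-to-cap dir 89.77961841271673 0.09237509346890635 [-0.0083  0.001  -0.0627]
```

```bash
python3 -m creep '[[-0.85,0.1,-2,0,0,0],[0,0,-3,0,0,0],[0,0,-3,0,0,0],[0,0,-1.4,0,0,0],[0,0,0,0,0,0],[0,0,0,0,0,0]]'; python3 -m creep '[[0,0,0,0,0,0],[0,0,0,0,0,0],[0,0,0,0,0,0],[0,0,0,0,0,0],[0,0,0,0,0,0],[0,0,0,0,0,0]]' -1
```

```text
clock: 7.5
eef_pos: [0.4755, 0.1368, 0.1109]
tool_rot: [0.945, 0.326, 0.0, -0.0]
ft_force: [-0.6, -0.2, 0.4]
grip_width: 0.0854
grasp_force: 0.0
clock: 8.1
eef_pos: [0.4755, 0.1369, 0.1119]
tool_rot: [0.945, 0.326, 0.001, -0.001]
ft_force: [-2.7, 3.8, 6.3]
grip_width: 0.0452
grasp_force: 60.9
```

```bash
python3 -m creep '[[0,0,-0.3,0,0,0],[0,0,-0.3,0,0,0],[0,0,-0.3,0,0,0],[0,0,0,0,0,0],[0,0,0,0,0,0]]'
```

```text
clock: 8.6
eef_pos: [0.4756, 0.1373, 0.1054]
tool_rot: [0.945, 0.326, 0.002, -0.001]
ft_force: [-7.6, 3.4, 21.3]
grip_width: 0.0446
grasp_force: 62.5
```

The cap went 6.5 mm down at 21 N, which is the bottom. Now I twist it anticlockwise.

```bash
python3 -m creep '[[0,0,-0.2,0,0,4],[0,0,0,0,0,5],[0,0,0,0,0,5],[0,0,0,0,0,0]]';python3 -m creep '[[0,0,0,0,0,7],[0,0,0,0,0,7],[0,0,0,0,0,7],[0,0,0,0,0,7],[0,0,0,0,0,7],[0,0,0,0,0,7],[0,0,0,0,0,0]]'; python3 - <<'E'
from h import *
o=status.get_obs();print(o["ft_torque"].round(2))
E
```

```text
clock: 9.0
eef_pos: [0.4767, 0.1381, 0.1053]
tool_rot: [0.898, 0.44, 0.004, -0.001]
ft_force: [-9.9, 3.9, 30.6]
grip_width: 0.0452
grasp_force: 63.6
clock: 9.7
eef_pos: [0.4749, 0.1388, 0.1054]
tool_rot: [0.681, 0.733, 0.004, -0.002]
ft_force: [-14.2, 6.0, 35.4]
grip_width: 0.045
grasp_force: 64.1
[1.   3.19 0.08]
```

```bash
python3 -m creep '[[0,0,0,0,0,4],[0,0,0,0,0,4],[0,0,0,0,0,0]]';python3 - <<'E'
from h import *
o=status.get_obs();print(o["ft_torque"].round(2));camera("side")
E
python3 -m creep '[[0,0,0,0,0,3],[0,0,0,0,0,2],[0,0,0,0,0,0]]';python3 - <<'E'
from h import *
o=status.get_obs();print(o["ft_torque"].round(2));
E
```

```text
clock: 10.0
eef_pos: [0.4739, 0.1391, 0.1054]
tool_rot: [0.628, 0.778, 0.003, -0.002]
ft_force: [-17.2, 7.8, 37.9]
grip_width: 0.045
grasp_force: 64.1
[ 1.27  3.84 -0.28]
clock: 10.35
eef_pos: [0.4734, 0.1386, 0.1053]
tool_rot: [0.595, 0.804, 0.003, -0.002]
ft_force: [-17.2, 7.4, 39.1]
grip_width: 0.0449
grasp_force: 64.1
[ 1.1   4.07 -0.68]
```

The turn is 69° and the torque is rising, so the stop is reached. I lift gently.

```bash
python3 -m creep '[[0,0,0.5,0,0,-1],[0,0,0.5,0,0,-1],[0,0,0.5,0,0,0],[0,0,0.5,0,0,0],[0,0,0,0,0,0]]'
```

```text
clock: 10.85
eef_pos: [0.4753, 0.1358, 0.12]
tool_rot: [0.609, 0.793, 0.0, -0.0]
ft_force: [-1.1, 1.2, -1.3]
grip_width: 0.0449
grasp_force: 63.9
```

```bash
python3 -m creep '[[0,0,1,0,0,0],[0,0,1.5,0,0,0],[0,0,2,0,0,0],[0,0,2,0,0,0],[0,0,2,0,0,0],[0,0,1.5,0,0,0],[0,0,1,0,0,0],[0,0,0,0,0,0]]';python3 -m creep '[[0,0,0,0,0,0],[0,0,0,0,0,0],[0,0,0,0,0,0]]'; python3 - <<'E'
from h import *
im=camera("side")[:,:,::-1]
cv2.imwrite("pics/s5.png",cv2.resize(im[130:280,200:400],None,fx=4,fy=4,interpolation=cv2.INTER_CUBIC))
im=camera("top")[:,:,::-1]
cv2.imwrite("pics/t5.png",cv2.resize(im,(800,600)))
print((proj("side",[[.475,.136,.23],[.475,.136,.26],[.475,.136,.13]])-[200,130])*4)
E
```

```text
clock: 11.65
eef_pos: [0.4769, 0.1358, 0.2321]
tool_rot: [0.609, 0.793, 0.002, 0.002]
ft_force: [-0.7, -0.5, -1.1]
grip_width: 0.045
grasp_force: 63.9
clock: 11.95
eef_pos: [0.4747, 0.1356, 0.2289]
tool_rot: [0.609, 0.793, -0.001, -0.001]
ft_force: [0.1, -0.7, -1.4]
grip_width: 0.0446
grasp_force: 64.0
[[446.86915653  57.03164209]
 [448.49140224   6.01428524]
 [441.23641583 220.0561701 ]]
```

View pics/s5.png

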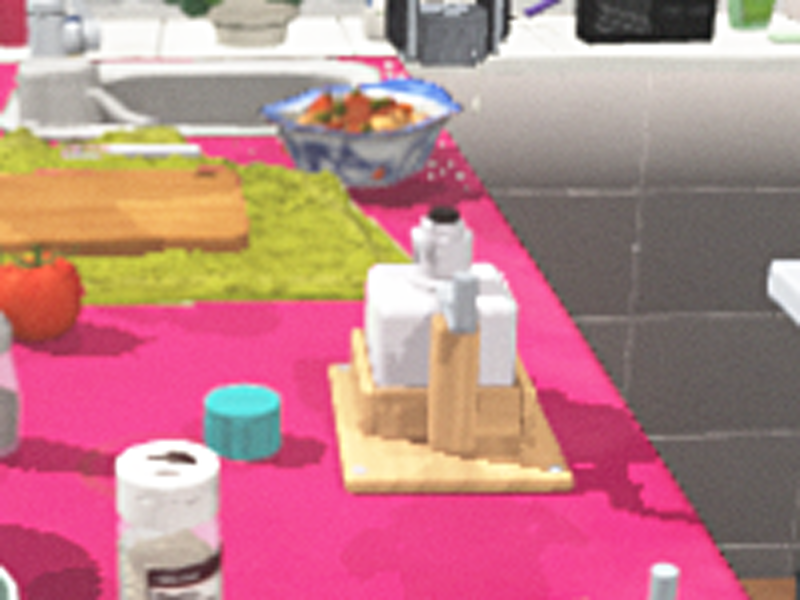

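View pics/t5.png

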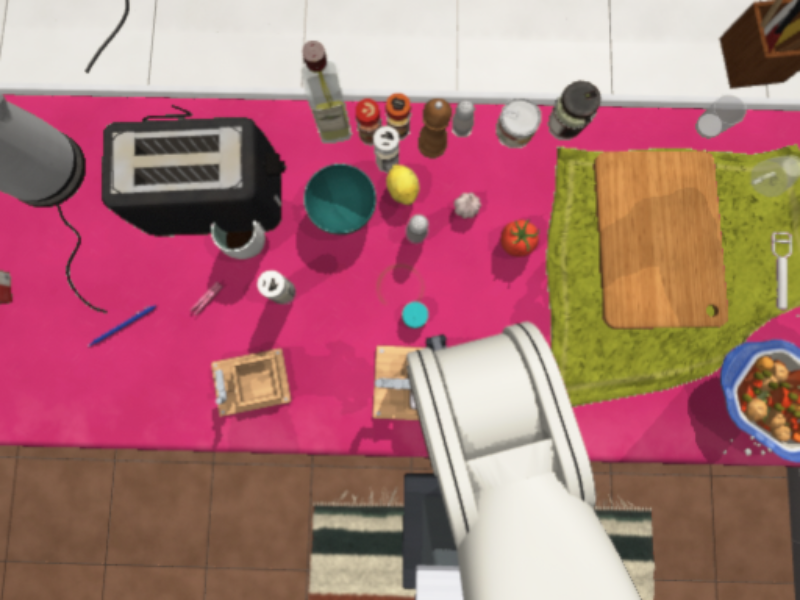

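The side view shows the open neck at (442,215). The grey cap is level in the gripper with its rim at about (447,62), roughly 10 cm above the neck. The top view shows the bar still secured at (393,384) and the bystanders unmoved.

```bash
python3 -c "
from workcell import ticket; print(ticket.job_done())"
```

```text
the job is handed in; nothing more can be done
None
```

The job is handed in: turnbutton pushed to its stop over the shoulder, cap pressed, twisted about 69° and lifted off, held level about 10 cm above the neck, with the bottle still in the stand and the bystanders unmoved in the final images.

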